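# Draw the stuck cavity plug from a test-bar mould with a sprung bayonet puller

### The arm

A 7-joint arm with a two-finger parallel gripper is mounted at the origin on a cart in front of the work surface, level with it; the furniture and walls round the work are solid. World frame = base frame: x ahead of the robot, y to its left, z up, the work surface at z = 0. Lengths are in m, angles in rad, forces in N, time in s.
With the tool pointing down it reaches from about 0.425 to 0.925 m from the base axis. Payload 6.8 kg.
Tool frame: the origin (TCP) lies at the very end of the fingers, on their centre line; the grasp point (between the pads) lies 19 mm behind it; z points along the fingers, y is the line along which they close (so a half turn about z gives the same grasp; the last joint's range is limited). The gripper opens to 85 mm and grips with 20 to 120 N. Pads are 22 mm wide; open, the fingers measure 114 mm over their backs; the gripper's body (76 mm by 85 mm) begins 54 mm behind the grasp point. The pads swing forward as they close: fully open they stand 13 mm farther back than shut.
Start: joints at [-1.346, 0.477, 0.022, 1.555, -0.011, 1.109, -0.083], TCP at [0.221, 0.638, 0.231] pointing down, gripper open.
Joint ranges: [-2.96, 2.96], [-0.34, 2.1], [-1.41, 1.46], [0.24, 2.44], [-1.37, 4.51], [0.17, 1.92], [-2.96, 2.96]. Speed limits (rad/s): [2.39, 2.39, 3.14, 3.14, 3.14, 3.14, 3.14].

### API

Orientations are given as a unit quaternion [w, x, y, z].
In Python, from rig import * gives the robot as it stands.
- The arm moves only by the shell command python3 -m crank 'ROWS' [FORCE]. ROWS is JSON, a list of rows, each a list of 7 numbers: the shift along the world's x, y, z in cm, then the turn, a rotation vector about the world's x, y, z in rad, then the finger opening in cm, from 0 to 8.54. A call has 1 to 10 rows; each row shifts and turns the commanded pose from where the row before left it; what a row does not reach is not made up. A row lasts 1/12 s, in which the tool goes at most 41.7 mm and 7.16 degrees, less where a joint would pass 70% of its speed; a pose out of reach is approached as far as the arm can. A call is refused whole if a number of a shift passes 4.17 or a number of a turn 0.125, either way. A call with a gripper value outside its range is refused whole. The fingers move at their own pace and stop on an object; FORCE is the grip in N (left out, the last holds). Time passes only in rows, so rows that do not move let the fingers close. It gives the time, the measured TCP pose, the force, the opening and the grip force at its end, in the units of the state.
- get_state(): the state, without advancing time (a new reading comes with each control period).
- capture(name): name is "scene" or "top" or "wrist"; returns a dict with "pixels" (420x560x3 uint8, blue, green, red), "camera_matrix" (3x3 intrinsics, pixels), "rvec" (rotation vector, rad) and "tvec" (3), from world to camera coordinates, as OpenCV has them. Camera axes: x right, y down, z forward; pixel columns grow to the right and rows downward; lengths in m; the calibration is good to about 2 mm. A picture is of the moment at which its call begins. There is no depth.
- finish_job(): hands the job in; it is judged then, once.
Trained networks look in a picture, given as the dict that the camera call returned (one of the last four; its "shot" number tells which), for a name from the list of things; names that differ only in an ending like _2 or _b are one class to them, and where a whole thing is asked for, a point or a joint stands for the part that bears it (a point fixed in the world has none). Each returns a list of dicts, best first, with "score" (0 to 1); they miss things now and then, are a little off and sometimes report something else, mostly with a low value. They report only what shows in the picture. A call takes as long as a camera call. They do not tell look-alikes from the thing itself.
- look_for(picture, target): "rect" ([left, top, right, bottom] as shares, 0 to 1, of the picture: columns of its width, rows of its height, round what is visible of it).
- cut_out(picture, target): "mask" (420x560 bool, what is visible of it) and "rect" ([left, top, right, bottom] as shares, 0 to 1, of the picture: columns of its width, rows of its height, round what is visible of it).
- landmark_of(picture, target): "location" ([row, column] as shares, 0 to 1, of the picture: columns of its width, rows of its height: a listed point, or the origin of a listed thing).
The state is a dict: "time_s": time; "joint_pos": joint angles; "dq": joint speeds; "tau": joint torques, N m; "ee_pos": TCP position; "tcp_rot": TCP orientation; "contact_force": force on the tool from outside, world axes, zero at the start; "wrist_torque": the same for the moment, N m; "gripper_width": finger opening in m; "grasp_force": force on a finger pad.
Only numpy, scipy, OpenCV 4.12 (cv2) and the standard library are available. Lean on these libraries where they do the work, as an engineer would, in place of code of your own. Each camera call takes 0.05 s, during which the arm holds its last target. There are 200 camera calls.

### The job

Take the red-handled puller from its stand and thread it into the plug of the aluminium mould block: press its foot lightly on the brass insert, turn it to feel for the slot, let the lugs drop in and turn on clockwise, without straining it against the stop, so that they lock under the plate. Then draw the plug straight up until it is clear of the block, and stand it upright in the blue tray, gently, with the puller still in it, and let go. Never force the puller against the plug, and leave the jars, the stopwatch and the weight alone.

Things in the scene. Friction and masses are not known exactly. Their poses are not given: they have to be found in the camera images.
- puller: Sprung puller (0.18 kg), hangs upright in the stand. Origin: centre of the underside of its steel flange (44 mm across, 6 mm thick), z up along the shaft. Below hangs the 7 mm shaft, 65 mm long unloaded; it slides up into the handle by up to 8 mm against a spring (3.6 N to start, 0.6 N more per mm, 8.4 N at full stroke, then hard). It does not turn in the handle.
- puller_grip (a point): Where to pinch the puller, 58 mm above its origin: the red handle is a flat bar 34 mm long in the puller's x, 14 mm thick in its y (pinch across y), from 32 to 82 mm above the origin. Below it a neck 22 mm across reaches down to the flange.
- foot (a point): Centre of the underside of the shaft's foot; it rides up with the spring (65 mm below the puller's origin when unloaded). The foot is a bar with two opposite lugs, 26 mm long in the puller's x, 5.5 mm thick in y, 6 mm high.
- stand: Grey stand, fixed: 90 x 90 mm foot plate, top plate 76 x 76 mm, its top 85 mm above the underside, with a 32 mm hole in the centre through which the puller hangs, its flange resting on the plate. Origin: centre of the underside. Lift the puller straight up 75 mm or more to leave it.
- mould: Aluminium mould block, fixed, 110 x 110 mm, 55 mm high, with a square pocket (41.5 mm wide, 45 mm deep) in its centre that holds the plug flush with the top face and keeps it from turning. Sprung plungers grip the plug: drawing it out takes roughly 10 to 20 N. Origin: centre of the underside.
- pocket (a point): Centre of the pocket's mouth, in the mould's top face; z is the pocket's axis.
- plug: Steel plug, 40 x 40 mm, 45 mm high, 0.26 kg, in the mould's pocket. Origin: centre of its underside, z up. A round brass insert (33 mm across, 6 mm thick) lies flush in its top, over a hollow 23 mm deep. It has a slot 30 x 8.6 mm through its centre whose direction this pose does NOT tell: anywhere within 0.6 rad either side of the plug's x axis (repeats each half turn).
- plug_top (a point): Centre of the plug's and the insert's top face. The lugs are under the insert when the foot is 12 mm or more below this point (the hollow ends at 29 mm). Turning clockwise seen from above locks them; hard stops lie about 0.7 rad clockwise and 0.1 rad anticlockwise of the slot. 0.5 rad past the slot holds well; keep the moment on a stop under 0.2 N m.
- tray: Blue parts tray with a black rubber mat, fixed, 130 x 130 mm outside, walls 4 mm thick and 22 mm high. Origin: centre of the underside.
- tray_floor (a point): Centre of the mat's top, 7 mm above the tray's underside; the plug shall stand there.
- jar_blue: Jar with blue cap, 68 mm across, 100 mm high, bystander. Origin: centre of the underside.
- jar_yellow: Jar with yellow cap, 54 mm across, 75 mm high, bystander. Origin: centre of the underside.
- stopwatch: Black stopwatch, 70 x 58 x 18 mm, bystander. Origin: centre of the underside.
- weight: Slotted steel weight, 46 mm across, 28 mm high, bystander. Origin: centre of the underside.
Mind the look-alikes: they are no part of the job. Of the things that look like the tray, the larger one is meant.

How it is judged:
By the outcome, as a careful person would: the job done as asked, in the order asked, and still so for the second after the job is handed in, with the robot touching nothing.
It also fails if it takes over 72 s, if anything falls off the work surface, if the arm or the gripper's body presses on something with over 40 N, if the wrist force passes 120 N, or if a joint passes its speed limit or range.

## Working session

There is one attempt and no reset: what is moved stays moved. The work goes in short steps, Python scripts to look and compute and a shell command to move; the robot and the scene stay as the last step left them, time stands still between calls to the robot, and variables do not carry over. Pictures are saved under pics/ and viewed, at most 10 in all, crops included, and the job is handed in when it is done.

```bash
mkdir -p pics; cat > h.py <<'E'
from rig import *
import numpy as np, cv2
def ray(p,uv):
    R=cv2.Rodrigues(np.array(p["rvec"],float))[0]; t=np.array(p["tvec"],float).ravel()
    n=cv2.undistortPoints(np.array([[uv]],float),np.array(p["camera_matrix"],float),None)[0,0]
    return -R.T@t, R.T@np.array([n[0],n[1],1.])
def onz(p,uv,z):
    c,d=ray(p,uv); return c+d*(z-c[2])/d[2]
def tri(obs):
    A=np.zeros((3,3));b=np.zeros(3)
    for p,uv in obs:
        c,d=ray(p,uv);d=d/np.linalg.norm(d);M=np.eye(3)-np.outer(d,d);A+=M;b+=M@c
    return np.linalg.solve(A,b)
def proj(p,X):
    return cv2.projectPoints(np.array([X],float),np.array(p["rvec"],float),np.array(p["tvec"],float),np.array(p["camera_matrix"],float),None)[0][0,0]
def lm(p,t,n=3):
    return [(round(r["score"],2),[round(r["location"][1]*560,1),round(r["location"][0]*420,1)]) for r in landmark_of(p,t)[:n]]
E
python3 - <<'E'
from h import *
s=capture("scene");t=capture("top")
cv2.imwrite("pics/a.png",np.vstack([s["pixels"][:300],t["pixels"][:0]]) if 0 else s["pixels"]);cv2.imwrite("pics/b.png",t["pixels"])
for n,z in [("puller",.085),("puller_grip",.143),("stand",0),("pocket",.055),("plug_top",.055),("mould",0),("tray_floor",.007),("jar_blue",0),("jar_yellow",0),("stopwatch",0),("weight",0)]:
    for nm,p in(("s",s),("t",t)):
        print(n,nm,[(a,uv,onz(p,uv,z).round(3).tolist()) for a,uv in lm(p,n)])
print(get_state())
E
```

```text
puller s [(0.8, [280.6, 195.0], [0.502, 0.003, 0.085]), (0.4, [252.3, 180.8], [0.46, 0.149, 0.085])]
puller t [(0.58, [253.8, 206.7], [0.49, -0.029, 0.085]), (0.32, [368.0, 234.2], [0.437, -0.522, 0.085]), (0.2, [191.0, 196.6], [0.498, 0.245, 0.085])]
puller_grip s [(0.71, [277.5, 183.7], [0.489, 0.001, 0.143])]
puller_grip t [(0.63, [249.7, 203.8], [0.486, -0.014, 0.143])]
stand s [(0.83, [276.5, 219.3], [0.466, -0.023, 0.0])]
stand t [(0.55, [253.3, 213.2], [0.482, -0.024, 0.0]), (0.24, [193.8, 201.2], [0.501, 0.246, 0.0])]
pocket s [(0.57, [254.3, 170.3], [0.527, 0.257, 0.055])]
pocket t [(0.9, [190.5, 194.3], [0.516, 0.255, 0.055])]
plug_top s [(0.45, [248.8, 171.7], [0.502, 0.26, 0.055])]
plug_top t [(0.62, [190.8, 199.7], [0.492, 0.249, 0.055])]
mould s [(0.87, [255.4, 184.1], [0.517, 0.235, 0.0]), (0.27, [250.7, 170.4], [0.554, 0.344, 0.0])]
mould t [(0.66, [195.1, 200.6], [0.504, 0.241, 0.0]), (0.4, [252.6, 212.1], [0.487, -0.02, 0.0])]
tray_floor s [(0.97, [315.9, 247.7], [0.494, -0.245, 0.007]), (0.88, [401.6, 348.8], [0.451, -0.715, 0.007]), (0.17, [204.1, 163.9], [0.396, 
[... 689 characters left out ...]
'joint_pos': array([-1.34607551,  0.47696621,  0.02240908,  1.55540953, -0.0114836 ,
        1.10929627, -0.08313785]), 'dq': array([ 0.0006832 ,  0.00179218, -0.00020293, -0.00172886, -0.000219  ,
       -0.00031908,  0.00089038]), 'tau': array([ 1.78508303e-04, -5.96310353e+01,  1.60686236e+00, -2.81533706e+01,
        1.26068154e-02,  1.82728796e-03, -1.66762612e-05]), 'ee_pos': array([0.22053811, 0.63797208, 0.23132673]), 'tcp_rot': array([4.32564319e-06, 1.65672916e-01, 9.86180756e-01, 2.44045557e-05]), 'contact_force': array([-0.43648596, -1.1645232 ,  0.95293298]), 'wrist_torque': array([-0.08741853, -0.01068435, -0.02745029]), 'grasp_force': 0.0, 'gripper_width': 0.08556316088341573}
```

View pics/b.png

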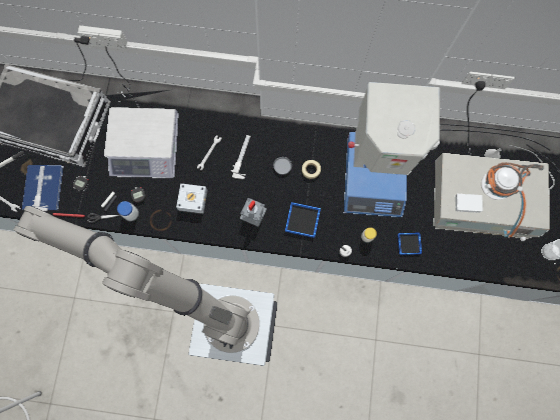

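View pics/a.png

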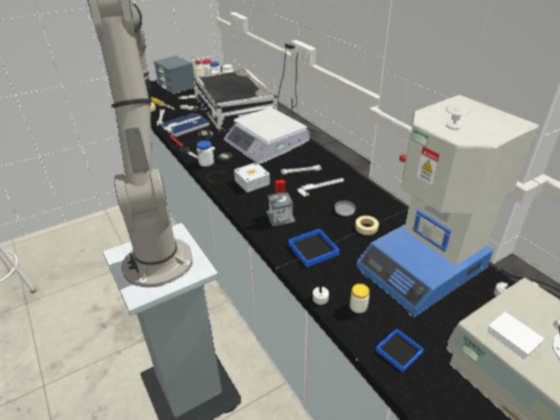

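```bash
python3 -m crank '[[2.2,-3.2,1,0,0,0,8.5],[2.2,-3.2,1,0,0,0,8.5],[2.2,-3.2,1,0,0,0,8.5],[2.2,-3.2,1,0,0,0,8.5],[2.2,-3.2,1,0,0,0,8.5],[2.2,-3.2,1,0,0,0,8.5],[2.2,-3.2,1,0,0,0,8.5],[2.2,-3.2,1,0,0,0,8.5],[2.2,-3.2,1,0,0,0,8.5],[2.2,-3.2,1,0,0,0,8.5]]' 60
python3 - <<'E'
from h import *
w=capture("wrist");cv2.imwrite("pics/c.png",w["pixels"])
print(ray(w,(280,210)))
for n,z in [("puller",.085),("puller_grip",.143),("stand",0),("pocket",.055),("plug_top",.055),("mould",0)]:
    print(n,[(a,uv,onz(w,uv,z).round(4).tolist()) for a,uv in lm(w,n)])
E
```

```text
time_s: 2.03
ee_pos: [0.4413, 0.3162, 0.3321]
tcp_rot: [0.0, 0.166, 0.986, 0.0]
contact_force: [0.5, -0.2, 0.1]
gripper_width: 0.0853
grasp_force: 0.0
(array([0.3740612 , 0.33988725, 0.47360502]), array([ 0.26222624, -0.10656352, -0.95922329]))
puller [(0.63, [42.0, 291.2], [0.483, -0.0172, 0.085])]
puller_grip [(0.73, [6.3, 318.4], [0.4831, -0.0172, 0.143])]
stand []
pocket [(0.57, [259.6, 232.6], [0.5083, 0.259, 0.055])]
plug_top [(0.66, [257.1, 234.1], [0.5091, 0.2553, 0.055])]
mould [(0.71, [262.8, 220.3], [0.51, 0.2591, 0.0])]
```

View pics/c.png

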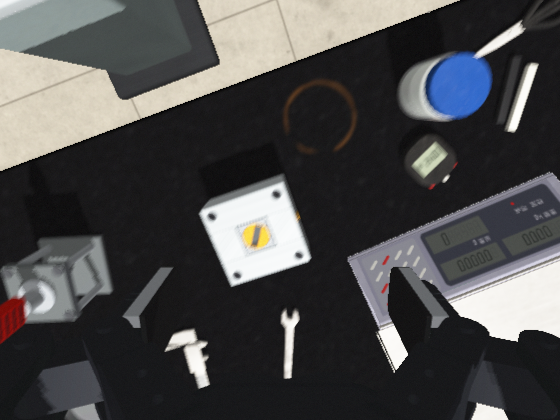

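```bash
python3 -m crank '[[1.4,-1.2,-3.2,0,0,0,8.5],[1.4,-1.2,-3.2,0,0,0,8.5],[1.4,-1.2,-3.2,0,0,0,8.5],[1.4,-1.2,-3.2,0,0,0,8.5],[0,0,0,0,0,0,8.5],[0,0,0,0,0,0,8.5]]' 60
python3 - <<'E'
from h import *
w=capture("wrist");P=w["pixels"]
for n,z in [("pocket",.055),("plug_top",.055),("mould",0)]:
    print(n,[(a,uv,onz(w,uv,z).round(4).tolist()) for a,uv in lm(w,n)])
# rectified top view at z=.055, 0.25 mm/px, 140mm wide; image right=+x, up=+y
c=np.array(onz(w,lm(w,"plug_top")[0][1],.055)); h=.07
W=[[c[0]-h,c[1]+h],[c[0]+h,c[1]+h],[c[0]+h,c[1]-h],[c[0]-h,c[1]-h]]
src=np.float32([proj(w,[a,b,.055]) for a,b in W])
M=cv2.getPerspectiveTransform(src,np.float32([[0,0],[560,0],[560,560],[0,560]]))
r=cv2.warpPerspective(P,M,(560,560),flags=cv2.INTER_CUBIC);cv2.imwrite("pics/d.png",r);print(c)
hsv=cv2.cvtColor(r,cv2.COLOR_BGR2HSV);y=((hsv[...,1]>110)&(hsv[...,2]>90)&(hsv[...,0]>12)&(hsv[...,0]<38)).astype(np.uint8)
n,L,S,C=cv2.connectedComponentsWithStats(y);i=[k for k in range(1,n) if S[k,4]>300];print([(S[k].tolist(),C[k].round(1).tolist()) for k in i])
print(get_state()["ee_pos"])
E
```

```text
time_s: 2.88
ee_pos: [0.4951, 0.2699, 0.2013]
tcp_rot: [-0.002, 0.165, 0.986, -0.002]
contact_force: [-0.2, 0.4, 0.1]
gripper_width: 0.085
grasp_force: 0.0
pocket []
plug_top [(0.91, [275.1, 214.3], [0.5082, 0.2559, 0.055])]
mould [(0.86, [276.8, 196.8], [0.5066, 0.2564, 0.0])]
[0.50822382 0.25588916 0.055     ]
[([218, 214, 133, 134, 10775], [284.8, 281.0])]
[0.49657163 0.27185263 0.20498763]
```

View pics/d.png

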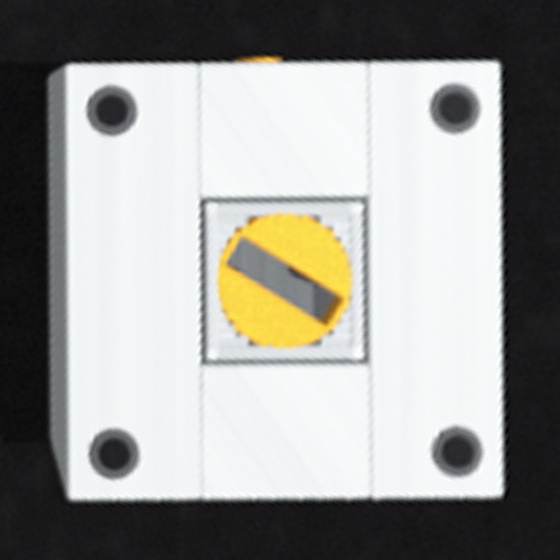

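```bash
python3 -m crank '[[-0.4,-3.5,1.8,0,0,0,8.5],[-0.4,-3.5,1.8,0,0,0,8.5],[-0.4,-3.5,1.8,0,0,0,8.5],[-0.4,-3.5,1.8,0,0,0,8.5],[-0.4,-3.5,1.8,0,0,0,8.5],[-0.4,-3.5,1.0,0,0,0,8.5],[-0.4,-3.5,0,0,0,0,8.5],[0,-3.5,0,0,0,0,8.5],[0,0,0,0,0,0,8.5],[0,0,0,0,0,0,8.5]]' 60
python3 - <<'E'
from h import *
w=capture("wrist");P=w["pixels"]
for n,z in [("puller",.085),("puller_grip",.143),("stand",0),("tray_floor",.007)]:
    print(n,[(a,uv,onz(w,uv,z).round(4).tolist()) for a,uv in lm(w,n)])
c=np.array(onz(w,lm(w,"puller_grip")[0][1],.143));z=.167; h=.05
W=[[c[0]-h,c[1]+h],[c[0]+h,c[1]+h],[c[0]+h,c[1]-h],[c[0]-h,c[1]-h]]
src=np.float32([proj(w,[a,b,z]) for a,b in W])
M=cv2.getPerspectiveTransform(src,np.float32([[0,0],[500,0],[500,500],[0,500]]))
r=cv2.warpPerspective(P,M,(500,500),flags=cv2.INTER_CUBIC);cv2.imwrite("pics/e.png",np.hstack([r,cv2.resize(P,(0,0),fx=.5,fy=.5)[:0].reshape(0,280,3)]) if 0 else r);print(c)
print(get_state()["ee_pos"])
E
```

```text
time_s: 3.97
ee_pos: [0.4687, -0.0113, 0.3047]
tcp_rot: [0.001, 0.167, 0.986, 0.001]
contact_force: [-1.6, -0.5, -0.1]
gripper_width: 0.0847
grasp_force: 0.0
puller [(0.81, [283.1, 192.7], [0.4837, -0.0183, 0.085])]
puller_grip [(0.95, [281.1, 208.9], [0.484, -0.02, 0.143])]
stand [(0.82, [282.5, 176.5], [0.4826, -0.0191, 0.0]), (0.5, [527.3, 128.6], [0.5261, 0.2885, 0.0])]
tray_floor [(0.96, [125.3, 232.5], [0.4835, -0.2414, 0.007])]
[ 0.48401726 -0.02000746  0.143     ]
[ 0.46864817 -0.00863024  0.3033365 ]
```

View pics/e.png

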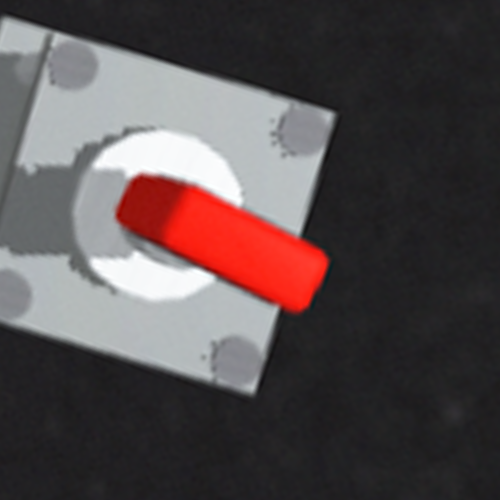

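```bash
python3 -m crank '[[0.8,-0.6,-1,0,0,-0.055,8.5],[0.75,-0.5,-1,0,0,-0.05,8.5],[0,0,0,0,0,0,8.5],[0,0,-3,0,0,0,8.5],[0,0,-3,0,0,0,8.5],[0,0,-3,0,0,0,8.5],[0,0,-3,0,0,0,8.5],[0,0,-2,0,0,0,8.5],[0,0,-1.5,0,0,0,8.5],[0,0,-0.5,0,0,0,8.5]]' 60
python3 -c "
from rig import *
s=get_state();print(s['ee_pos'],s['tcp_rot'],s['joint_pos'],s['contact_force'])"
```

```text
time_s: 5.1
ee_pos: [0.4824, -0.0201, 0.1213]
tcp_rot: [-0.002, 0.216, 0.976, -0.001]
contact_force: [-0.5, -0.4, 0.1]
gripper_width: 0.0853
grasp_force: 0.0
[ 0.48242201 -0.02012327  0.12133435] [-2.01828757e-03  2.15826737e-01  9.76429390e-01 -6.26590500e-04] [-0.40719087  0.32826792  0.38250601  2.12434357 -0.18247637  0.72375232
  1.23031972] [-0.49302939 -0.37407248  0.06749945]
```

```bash
python3 -m crank '[[0,0,0.2,0,0,0,8.5],[0,0,0,0,0,0,4],[0,0,0,0,0,0,2],[0,0,0,0,0,0,1.2],[0,0,0,0,0,0,0.8],[0,0,0,0,0,0,0.8],[0,0,0,0,0,0,0.8],[0,0,0,0,0,0,0.8],[0,0,0,0,0,0,0.8],[0,0,0,0,0,0,0.8]]' 80
python3 -c "
from rig import *
s=get_state();print(s['ee_pos'],s['tcp_rot'],s['wrist_torque'],s['contact_force'])"
```

```text
time_s: 5.93
ee_pos: [0.4844, -0.021, 0.1258]
tcp_rot: [0.0, 0.217, 0.976, 0.0]
contact_force: [-0.9, 0.7, 6.4]
gripper_width: 0.0135
grasp_force: 78.6
[ 0.48442567 -0.02095626  0.12581842] [3.38811628e-04 2.17156560e-01 9.76136699e-01 2.41781026e-04] [-9.06463677e-05  2.17230630e-01 -1.61989178e-02] [-0.85561886  0.65502589  6.389957  ]
```

```bash
python3 -m crank '[[0,0,1,0,0,0,0.8],[0,0,1.5,0,0,0,0.8],[0,0,2,0,0,0,0.8],[0,0,2,0,0,0,0.8],[0,0,2,0,0,0,0.8],[0,0,1.5,0,0,0,0.8],[0,0,1,0,0,0,0.8],[0,0,0,0,0,0,0.8],[0,0,0,0,0,0,0.8]]'
python3 - <<'E'
from h import *
s=get_state();print(s['ee_pos'],s['tcp_rot'],s['wrist_torque'],s['contact_force'])
w=capture("wrist");cv2.imwrite("pics/f.png",w["pixels"])
for n in ("puller","puller_grip","foot"):print(n,lm(w,n))
R=s['ee_pos']
for dz in (-.041,-.106,.017):print(proj(w,R+[0,0,dz]))
E
```

```text
time_s: 6.68
ee_pos: [0.4838, -0.021, 0.2352]
tcp_rot: [0.0, 0.217, 0.976, 0.0]
contact_force: [-0.5, 1.5, -2.3]
gripper_width: 0.0132
grasp_force: 78.0
[ 0.48382196 -0.02097112  0.2352473 ] [5.44015055e-05 2.17135191e-01 9.76141529e-01 1.44169925e-04] [-0.04264121  0.00720044  0.00268244] [-0.48571595  1.52091404 -2.32850316]
puller [(0.88, [286.9, 239.2])]
puller_grip [(0.69, [285.7, 290.1])]
foot [(0.53, [284.4, 203.6])]
[284.48079465 240.17693475]
[284.70558007 207.88446098]
[284.11049448 293.3739275 ]
```

View pics/f.png

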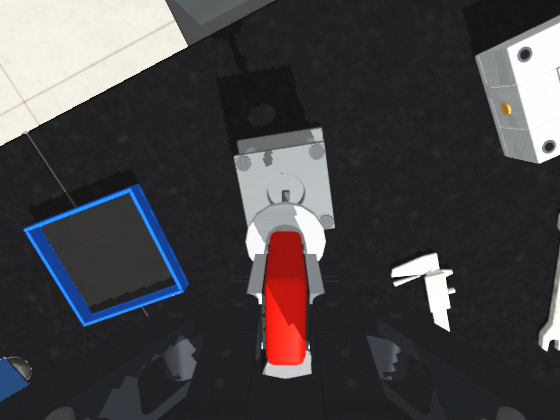

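```bash
python3 -m crank '[[0.2,2,0,0,0,0.045,0.8],[0.3,3.2,0,0,0,0.045,0.8],[0.3,3.6,0,0,0,0,0.8],[0.35,3.8,0,0,0,0,0.8],[0.35,3.8,0,0,0,0,0.8],[0.35,3.8,0,0,0,0,0.8],[0.35,3.6,0,0,0,0,0.8],[0.33,2.6,0,0,0,0,0.8],[0,1.2,0,0,0,0,0.8],[0,0,0,0,0,0,0.8]]'
python3 -m crank '[[0,0,-2,0,0,0,0.8],[0,0,-2.4,0,0,0,0.8],[0,0,-1.5,0,0,0,0.8],[0,0,0,0,0,0,0.8],[0,0,0,0,0,0,0.8],[0,0,0,0,0,0,0.8]]'
python3 - <<'E'
from h import *
s=get_state();print(s['ee_pos'],s['tcp_rot'],s['wrist_torque'],s['contact_force'])
w=capture("wrist");P=w["pixels"]
for n in ("puller","foot","plug_top","mould"):print(n,lm(w,n))
T=s['ee_pos'];print("proj foot",proj(w,T+[0,0,-.106]),"flange",proj(w,T+[0,0,-.041]),"plug",proj(w,[.5091,.2551,.055]))
cv2.imwrite("pics/g.png",cv2.resize(P[60:330,130:430],None,fx=2,fy=2,interpolation=cv2.INTER_CUBIC))
E
```

```text
time_s: 7.72
ee_pos: [0.5081, 0.2591, 0.2342]
tcp_rot: [-0.001, 0.17, 0.985, 0.0]
contact_force: [1.1, 0.4, -1.7]
gripper_width: 0.013
grasp_force: 78.2
time_s: 8.22
ee_pos: [0.51, 0.2543, 0.1772]
tcp_rot: [0.0, 0.174, 0.985, 0.0]
contact_force: [0.2, -0.2, -2.1]
gripper_width: 0.0134
grasp_force: 78.0
[0.50999976 0.25430319 0.1772055 ] [4.62015286e-04 1.73604565e-01 9.84815310e-01 2.15674542e-04] [-0.03128499 -0.03003105  0.02074021] [ 0.18425346 -0.22658171 -2.06793538]
puller [(0.9, [284.9, 237.4])]
foot [(0.52, [283.8, 206.0])]
plug_top [(0.64, [287.0, 197.9])]
mould [(0.63, [288.4, 182.9])]
proj foot [284.71760984 207.76079533] flange [284.51953385 240.09575673] plug [285.31879364 200.61379421]
```

View pics/g.png

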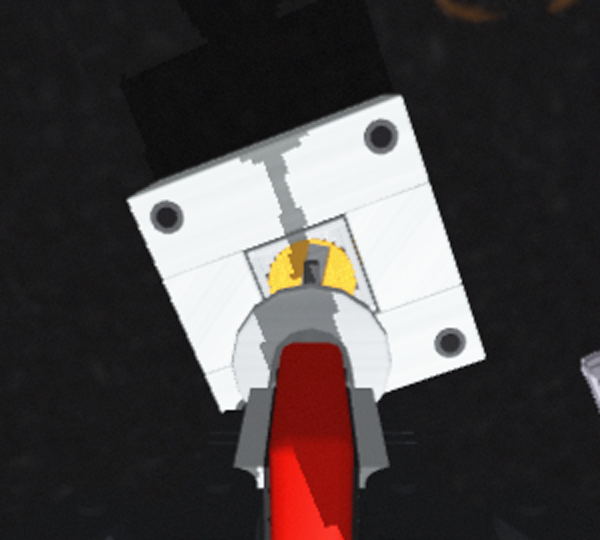

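```bash
python3 - <<'E'
from h import *
w=capture("wrist")
P=[onz(w,(130+a/2,60+b/2),.055) for a,b in [(128,198),(400,96),(484,357),(347,215),(245,252),(379,311)]]
for p in P: print(p.round(4))
print((P[0]+P[2])/2,np.linalg.norm(P[0]-P[1]),np.linalg.norm(P[1]-P[2]),(P[4]+P[5])/2)
print("obs foot on z",onz(w,(285.0,206),get_state()['ee_pos'][2]-.106),get_state()['ee_pos'])
E
```

```text
[0.455  0.2025 0.055 ]
[0.4548 0.31   0.055 ]
[0.5623 0.3108 0.055 ]
[0.4892 0.2779 0.055 ]
[0.4894 0.2363 0.055 ]
[0.5295 0.2772 0.055 ]
[0.50868765 0.25665782 0.055     ] 0.10756527405038752 0.10754406949600316 [0.50946549 0.25675999 0.055     ]
obs foot on z [0.50867964 0.25587663 0.07104009] [0.50966157 0.25514806 0.17704009]
```

```bash
python3 -m crank '[[0.05,0.06,-0.5,0,0,0,0.8],[0,0,-0.5,0,0,0,0.8],[0,0,-0.3,0,0,0,0.8],[0,0,-0.1,0,0,0,0.8],[0,0,-0.1,0,0,0,0.8],[0,0,0,0,0,0,0.8]]'
python3 -m crank '[[0,0,-0.1,0,0,0,0.8],[0,0,0,0,0,0,0.8],[0,0,0,0,0,0,0.8]]'
python3 -c "
from rig import *
print(get_state()['wrist_torque'])"
```

```text
time_s: 9.02
ee_pos: [0.5097, 0.2555, 0.161]
tcp_rot: [-0.0, 0.173, 0.985, -0.0]
contact_force: [0.2, 0.3, -1.8]
gripper_width: 0.013
grasp_force: 78.4
time_s: 9.27
ee_pos: [0.51, 0.2556, 0.1607]
tcp_rot: [0.0, 0.173, 0.985, 0.0]
contact_force: [-0.7, -0.2, 1.3]
gripper_width: 0.0131
grasp_force: 78.7
[-0.14629026  0.14813361 -0.01146258]
```

```bash
python3 -m crank '[[0,0,-0.1,0,0,0,0.8],[0,0,-0.1,0,0,0,0.8],[0,0,0,0,0,0,0.8],[0,0,0,0,0,0,0.8]]'
python3 -m crank '[[0,0,0,0,0,-0.03,0.8],[0,0,0,0,0,-0.03,0.8],[0,0,0,0,0,0,0.8]]'
python3 -m crank '[[0,0,0,0,0,-0.03,0.8],[0,0,0,0,0,-0.03,0.8],[0,0,0,0,0,0,0.8]]'
python3 -c "
from rig import *
print(get_state()['wrist_torque'])"
```

```text
time_s: 9.6
ee_pos: [0.51, 0.2557, 0.1585]
tcp_rot: [0.0, 0.173, 0.985, 0.0]
contact_force: [-1.0, -0.4, 3.1]
gripper_width: 0.0132
grasp_force: 78.8
time_s: 9.85
ee_pos: [0.51, 0.2559, 0.1586]
tcp_rot: [0.0, 0.203, 0.979, 0.0]
contact_force: [-0.5, -0.4, 3.2]
gripper_width: 0.013
grasp_force: 79.0
time_s: 10.1
ee_pos: [0.5101, 0.256, 0.1585]
tcp_rot: [0.0, 0.232, 0.973, 0.0]
contact_force: [-0.9, 0.1, 3.6]
gripper_width: 0.0135
grasp_force: 79.0
[ 0.12254135  0.12731176 -0.01273524]
```

```bash
python3 -m crank '[[0,0,0,0,0,-0.03,0.8],[0,0,0,0,0,-0.01,0.8],[0,0,0,0,0,0,0.8]]'
python3 -m crank '[[0,0,0,0,0,-0.03,0.8],[0,0,0,0,0,-0.01,0.8],[0,0,0,0,0,0,0.8]]'
python3 -c "
from rig import *
print(get_state()['wrist_torque'])"
```

```text
time_s: 10.35
ee_pos: [0.5094, 0.2553, 0.1578]
tcp_rot: [-0.0, 0.251, 0.968, -0.0]
contact_force: [-0.5, -0.0, -2.1]
gripper_width: 0.0133
grasp_force: 80.4
time_s: 10.6
ee_pos: [0.5095, 0.2553, 0.1578]
tcp_rot: [-0.0, 0.27, 0.963, -0.0]
contact_force: [-0.1, 0.0, -2.7]
gripper_width: 0.0131
grasp_force: 80.4
[-0.00676485  0.00025634 -0.04145968]
```

```bash
python3 -m crank '[[0,0,-0.2,0,0,0,0.8],[0,0,-0.2,0,0,0,0.8],[0,0,0,0,0,0,0.8]]'
python3 -m crank '[[0,0,-0.3,0,0,0,0.8],[0,0,-0.4,0,0,0,0.8],[0,0,-0.4,0,0,0,0.8],[0,0,-0.3,0,0,0,0.8],[0,0,0,0,0,0,0.8]]'
python3 -c "
from rig import *
print(get_state()['wrist_torque'])"
```

```text
time_s: 10.85
ee_pos: [0.5094, 0.2554, 0.1537]
tcp_rot: [-0.0, 0.27, 0.963, -0.0]
contact_force: [0.1, -0.4, -1.9]
gripper_width: 0.0131
grasp_force: 80.4
time_s: 11.27
ee_pos: [0.5093, 0.2554, 0.1394]
tcp_rot: [-0.0, 0.27, 0.963, -0.0]
contact_force: [-0.1, -0.1, -1.4]
gripper_width: 0.0131
grasp_force: 80.3
[-0.02013588 -0.03341131 -0.01389437]
```

```bash
python3 -m crank '[[0,0,0,0,0,-0.05,0.8],[0,0,0,0,0,-0.05,0.8],[0,0,0,0,0,-0.05,0.8],[0,0,0,0,0,-0.05,0.8],[0,0,0,0,0,-0.05,0.8],[0,0,0,0,0,0,0.8]]'
python3 -c "
from rig import *
print(get_state()['wrist_torque'],get_state()['joint_pos'])"
python3 -m crank '[[0,0,0,0,0,-0.05,0.8],[0,0,0,0,0,-0.05,0.8],[0,0,0,0,0,-0.04,0.8],[0,0,0,0,0,0,0.8]]'
python3 -c "
from rig import *
print(get_state()['wrist_torque'])"
```

```text
time_s: 11.77
ee_pos: [0.5097, 0.2555, 0.1402]
tcp_rot: [-0.0, 0.389, 0.921, -0.0]
contact_force: [-0.3, -0.6, -1.7]
gripper_width: 0.0131
grasp_force: 80.4
[-0.12110892  0.19294026 -0.01463851] [-0.84105444  0.42559828  0.34165914  1.91329104 -0.18772469  0.83393667
  0.37052444]
time_s: 12.1
ee_pos: [0.5096, 0.2555, 0.1402]
tcp_rot: [-0.0, 0.452, 0.892, -0.0]
contact_force: [-0.6, -1.1, -2.3]
gripper_width: 0.013
grasp_force: 80.4
[-0.2019502   0.19883815  0.01880201]
```

```bash
python3 -m crank '[[0,0,0,0,0,-0.04,0.8],[0,0,0,0,0,-0.04,0.8],[0,0,0,0,0,0,0.8]]'
python3 -c "
from rig import *
print(get_state()['wrist_torque'])"
python3 -m crank '[[0,0,0,0,0,-0.025,0.8],[0,0,0,0,0,0,0.8],[0,0,0,0,0,0,0.8]]' 110
python3 -c "
from rig import *
print(get_state()['wrist_torque'])"
```

```text
time_s: 12.35
ee_pos: [0.5096, 0.2554, 0.1402]
tcp_rot: [-0.0, 0.487, 0.874, -0.0]
contact_force: [-1.1, -1.0, -2.8]
gripper_width: 0.0134
grasp_force: 80.4
[-0.20585902  0.29058485 -0.05368077]
time_s: 12.6
ee_pos: [0.5097, 0.2555, 0.1402]
tcp_rot: [-0.0, 0.498, 0.867, -0.0]
contact_force: [-0.7, -0.2, -2.1]
gripper_width: 0.0126
grasp_force: 107.7
[-0.24716872  0.37160699  0.00132647]
```

```bash
python3 -m crank '[[0,0,0.3,0,0,0,0.8],[0,0,0.3,0,0,0,0.8],[0,0,0.2,0,0,0,0.8],[0,0,0.1,0,0,0,0.8],[0,0,0.1,0,0,0,0.8],[0,0,0.1,0,0,0,0.8],[0,0,0,0,0,0,0.8]]'
python3 -m crank '[[0,0,0.1,0,0,0,0.8],[0,0,0.1,0,0,0,0.8],[0,0,0.1,0,0,0,0.8],[0,0,0.1,0,0,0,0.8],[0,0,0,0,0,0,0.8]]'
python3 -c "
from rig import *
print(get_state()['wrist_torque'])"
```

```text
time_s: 13.18
ee_pos: [0.5092, 0.2553, 0.1503]
tcp_rot: [-0.0, 0.498, 0.867, -0.001]
contact_force: [1.1, -0.1, -16.2]
gripper_width: 0.0128
grasp_force: 107.2
time_s: 13.6
ee_pos: [0.5094, 0.2554, 0.1552]
tcp_rot: [-0.0, 0.498, 0.867, -0.0]
contact_force: [0.8, -0.5, -16.3]
gripper_width: 0.0127
grasp_force: 107.4
[-0.18982765 -0.06460979 -0.05782037]
```

```bash
python3 -m crank '[[0,0,0.3,0,0,0,0.8],[0,0,0.4,0,0,0,0.8],[0,0,0.4,0,0,0,0.8],[0,0,0.4,0,0,0,0.8],[0,0,0.4,0,0,0,0.8],[0,0,0.4,0,0,0,0.8],[0,0,0.4,0,0,0,0.8],[0,0,0.4,0,0,0,0.8],[0,0,0.4,0,0,0,0.8],[0,0,0.3,0,0,0,0.8]]'
python3 -m crank '[[0,0,0.3,0,0,0,0.8],[0,0,0.5,0,0,0,0.8],[0,0,0.8,0,0,0,0.8],[0,0,1.2,0,0,0,0.8],[0,0,1.2,0,0,0,0.8],[0,0,1.2,0,0,0,0.8],[0,0,1.0,0,0,0,0.8],[0,0,0.5,0,0,0,0.8],[0,0,0,0,0,0,0.8]]'
python3 - <<'E'
from h import *
s=get_state();print(s['ee_pos'],s['wrist_torque'])
w=capture("wrist");P=w["pixels"]
for n in ("puller","plug_top","plug"):print(n,lm(w,n))
print(proj(w,s['ee_pos']+[0,0,-.095]))
cv2.imwrite("pics/k.png",P[60:330,130:430])
E
```

```text
time_s: 14.43
ee_pos: [0.5107, 0.2561, 0.1949]
tcp_rot: [0.0, 0.498, 0.867, 0.001]
contact_force: [-0.1, -1.0, -3.7]
gripper_width: 0.0125
grasp_force: 109.1
time_s: 15.18
ee_pos: [0.5106, 0.256, 0.2621]
tcp_rot: [0.001, 0.498, 0.867, 0.001]
contact_force: [-0.4, 0.8, -3.7]
gripper_width: 0.0128
grasp_force: 109.1
[0.51060803 0.25596644 0.26210186] [ 0.05178421 -0.01746324 -0.02798663]
puller [(0.56, [284.2, 236.9])]
plug_top []
plug [(0.63, [286.5, 195.7])]
[284.41398921 212.57163974]
```

View pics/k.png

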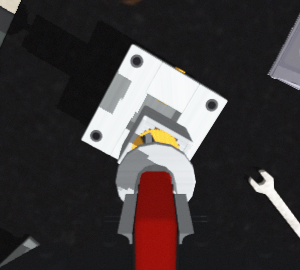

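```bash
python3 -m crank '[[0,-0.6,0,0,0,0,0.8],[-0.1,-1.3,0,0,0,0,0.8],[-0.1,-2,0,0,0,0,0.8],[-0.2,-2.6,0,0,0,0,0.8],[-0.2,-3,0,0,0,0,0.8],[-0.2,-3,0,0,0,0,0.8],[-0.2,-3,0,0,0,0,0.8],[-0.2,-3,0,0,0,0,0.8],[-0.2,-3,0,0,0,0,0.8],[-0.2,-3,0,0,0,0,0.8]]'
python3 -m crank '[[-0.2,-3,0,0,0,0,0.8],[-0.2,-3,0,0,0,0,0.8],[-0.2,-3,0,0,0,0,0.8],[-0.2,-3,0,0,0,0,0.8],[-0.2,-3,0,0,0,0,0.8],[-0.1,-2.5,0,0,0,0,0.8],[-0.1,-2,0,0,0,0,0.8],[0,-1.4,0,0,0,0,0.8],[0,-0.8,0,0,0,0,0.8],[0,-0.5,0,0,0,0,0.8]]'
python3 -m crank '[[0,0,0,0,0,0,0.8],[0,0,0,0,0,0,0.8],[0,0,0,0,0,0,0.8]]'
python3 - <<'E'
from h import *
s=get_state();print(s['ee_pos'],s['wrist_torque'],s['joint_pos'])
w=capture("wrist");P=w["pixels"]
for n,z in (("puller",.2),("tray_floor",.007),("tray",0)):print(n,[(a,u,onz(w,u,z).round(4)) for a,u in lm(w,n)])
for r in cut_out(w,"tray")[:2]:
    ys,xs=np.where(r["mask"]);hull=cv2.convexHull(np.c_[xs,ys].astype(np.float32))
    X=np.array([onz(w,p[0],.022)[:2] for p in hull]);R=cv2.minAreaRect((X*1000).astype(np.float32));print(r["score"],R)
cv2.imwrite("pics/l.png",P)
E
```

```text
time_s: 16.22
ee_pos: [0.4927, 0.0077, 0.2601]
tcp_rot: [-0.0, 0.499, 0.867, -0.0]
contact_force: [1.8, 0.5, -4.0]
gripper_width: 0.0127
grasp_force: 109.1
time_s: 17.05
ee_pos: [0.4807, -0.2132, 0.2602]
tcp_rot: [-0.0, 0.499, 0.866, -0.0]
contact_force: [0.4, 0.3, -3.8]
gripper_width: 0.0126
grasp_force: 109.1
time_s: 17.3
ee_pos: [0.4819, -0.2103, 0.2601]
tcp_rot: [-0.0, 0.497, 0.867, 0.0]
contact_force: [-0.1, 0.9, -3.7]
gripper_width: 0.0129
grasp_force: 109.1
[ 0.48188435 -0.21027324  0.26012532] [ 0.01590705 -0.00826616 -0.00829149] [-0.30926909  0.2343981   0.71762774  1.91201622 -0.17670454  1.05893525
  1.0114904 ]
puller [(0.88, [287.5, 241.3], array([ 0.4874, -0.2162,  0.2   ]))]
tray_floor [(0.87, [275.8, 195.9], array([ 0.4866, -0.2394,  0.007 ]))]
tray []
0.77 ((483.67626953125, -239.37661743164062), (131.52200317382812, 129.99485778808594), 85.84310913085938)
```

View pics/l.png

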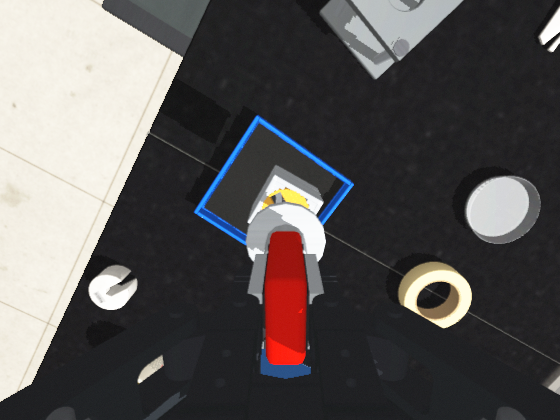

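```bash
python3 -m crank '[[0.1,-0.5,0,0,0,0,0.8],[0.1,-1,0,0,0,0,0.8],[0,-1,-0.5,0,0,0,0.8],[0,-0.4,-1.5,0,0,0,0.8],[0,0,-2,0,0,0,0.8],[0,0,-2,0,0,0,0.8],[0,0,-2,0,0,0,0.8],[0,0,-1.2,0,0,0,0.8],[0,0,-0.6,0,0,0,0.8],[0,0,0,0,0,0,0.8]]'
python3 -m crank '[[0,0,-0.2,0,0,0,0.8],[0,0,-0.2,0,0,0,0.8],[0,0,0,0,0,0,0.8],[0,0,0,0,0,0,0.8]]'
python3 -m crank '[[0,0,-0.1,0,0,0,0.8],[0,0,-0.1,0,0,0,0.8],[0,0,0,0,0,0,0.8],[0,0,0,0,0,0,0.8]]'
python3 -m crank '[[0,0,-0.1,0,0,0,0.8],[0,0,-0.1,0,0,0,0.8],[0,0,0,0,0,0,0.8],[0,0,0,0,0,0,0.8]]'
```

```text
time_s: 18.38
ee_pos: [0.4833, -0.2407, 0.1613]
tcp_rot: [-0.001, 0.498, 0.867, -0.0]
contact_force: [-0.2, -0.5, -4.4]
gripper_width: 0.0126
grasp_force: 108.9
time_s: 18.72
ee_pos: [0.4842, -0.2405, 0.1589]
tcp_rot: [0.001, 0.498, 0.867, 0.0]
contact_force: [0.9, -0.6, -3.7]
gripper_width: 0.0127
grasp_force: 108.9
time_s: 19.05
ee_pos: [0.4838, -0.2404, 0.1563]
tcp_rot: [0.0, 0.498, 0.867, 0.0]
contact_force: [0.2, -0.4, -4.8]
gripper_width: 0.0125
grasp_force: 108.9
time_s: 19.38
ee_pos: [0.4837, -0.2404, 0.1542]
tcp_rot: [-0.0, 0.498, 0.867, -0.0]
contact_force: [-0.3, 0.5, -3.8]
gripper_width: 0.0126
grasp_force: 108.9
```

```bash
for i in 1; do :; done; python3 -m crank '[[0,0,-0.1,0,0,0,0.8],[0,0,-0.1,0,0,0,0.8],[0,0,-0.1,0,0,0,0.8],[0,0,-0.1,0,0,0,0.8],[0,0,0,0,0,0,0.8]]'
python3 -m crank '[[0,0,-0.1,0,0,0,0.8],[0,0,-0.1,0,0,0,0.8],[0,0,0,0,0,0,0.8],[0,0,0,0,0,0,0.8]]'
python3 -m crank '[[0,0,-0.1,0,0,0,0.8],[0,0,-0.1,0,0,0,0.8],[0,0,0,0,0,0,0.8],[0,0,0,0,0,0,0.8]]'
python3 -m crank '[[0,0,-0.1,0,0,0,0.8],[0,0,-0.1,0,0,0,0.8],[0,0,0,0,0,0,0.8],[0,0,0,0,0,0,0.8]]'
```

```text
time_s: 19.8
ee_pos: [0.4837, -0.2403, 0.1501]
tcp_rot: [-0.0, 0.498, 0.867, -0.0]
contact_force: [0.1, 0.1, -4.4]
gripper_width: 0.0128
grasp_force: 108.9
time_s: 20.13
ee_pos: [0.4838, -0.2404, 0.1482]
tcp_rot: [-0.0, 0.498, 0.867, -0.0]
contact_force: [0.1, 0.1, -4.3]
gripper_width: 0.0131
grasp_force: 108.9
time_s: 20.47
ee_pos: [0.4837, -0.2404, 0.1462]
tcp_rot: [-0.0, 0.498, 0.867, -0.0]
contact_force: [-0.5, 0.1, -3.9]
gripper_width: 0.0129
grasp_force: 108.9
time_s: 20.8
ee_pos: [0.484, -0.2406, 0.1444]
tcp_rot: [0.0, 0.498, 0.867, 0.0]
contact_force: [-0.6, -1.0, -1.7]
gripper_width: 0.0128
grasp_force: 109.5
```

```bash
python3 -m crank '[[0,0,-0.2,0,0,0,0.8],[0,0,-0.2,0,0,0,0.8],[0,0,-0.2,0,0,0,0.8],[0,0,-0.2,0,0,0,0.8],[0,0,-0.2,0,0,0,0.8],[0,0,-0.2,0,0,0,0.8],[0,0,-0.1,0,0,0,0.8],[0,0,-0.1,0,0,0,0.8],[0,0,0,0,0,0,0.8]]'
python3 -m crank '[[0,0,-0.1,0,0,0,0.8],[0,0,0,0,0,0,0.8],[0,0,0,0,0,0,0.8]]'
python3 -m crank '[[0,0,-0.1,0,0,0,0.8],[0,0,0,0,0,0,0.8],[0,0,0,0,0,0,0.8]]'
python3 -c "
from rig import *
s=get_state();print(s['wrist_torque'],s['contact_force'])"
```

```text
time_s: 21.55
ee_pos: [0.4837, -0.2404, 0.1301]
tcp_rot: [-0.0, 0.498, 0.867, -0.0]
contact_force: [-1.0, -0.7, -2.0]
gripper_width: 0.013
grasp_force: 109.5
time_s: 21.8
ee_pos: [0.4838, -0.2404, 0.1293]
tcp_rot: [0.0, 0.498, 0.867, -0.0]
contact_force: [-0.1, -1.4, -1.3]
gripper_width: 0.013
grasp_force: 109.5
time_s: 22.05
ee_pos: [0.484, -0.2406, 0.1286]
tcp_rot: [0.0, 0.498, 0.867, 0.0]
contact_force: [-1.1, 0.6, 3.1]
gripper_width: 0.0127
grasp_force: 110.0
[0.00805519 0.29756851 0.04730203] [-1.13136236  0.61297566  3.06181173]
```

```bash
python3 -m crank '[[0,0,0.04,0,0,0,0.8],[0,0,0,0,0,0,0.8],[0,0,0,0,0,0,0.8]]' 20
python3 -m crank '[[0,0,0,0,0,0,1.5],[0,0,0,0,0,0,1.7],[0,0,0,0,0,0,2],[0,0,0,0,0,0,2.5],[0,0,0,0,0,0,3.5],[0,0,0,0,0,0,5],[0,0,0,0,0,0,6.5],[0,0,0,0,0,0,6.5],[0,0,0,0,0,0,6.5]]'
python3 - <<'E'
from h import *
print(get_state()['contact_force'],get_state()['wrist_torque'])
w=capture("wrist");cv2.imwrite("pics/m.png",w["pixels"])
E
```

```text
time_s: 22.3
ee_pos: [0.484, -0.2406, 0.1289]
tcp_rot: [0.0, 0.498, 0.867, 0.0]
contact_force: [-1.0, -0.4, 2.3]
gripper_width: 0.0126
grasp_force: 109.9
time_s: 23.05
ee_pos: [0.4838, -0.2404, 0.1287]
tcp_rot: [-0.0, 0.498, 0.867, 0.0]
contact_force: [-0.6, 0.2, -0.1]
gripper_width: 0.0655
grasp_force: 0.0
[-0.61009037  0.22850443 -0.10472104] [0.01558955 0.06771751 0.00688354]
```

View pics/m.png

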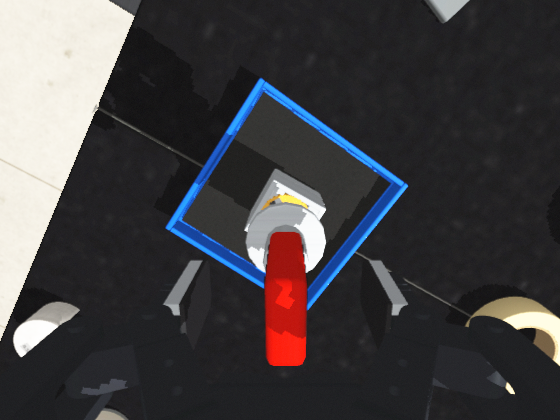

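The puller stands upright in the plug in the tray (handle around pixel (285,300), plug (288,200)), and both fingers are clear of it. I'm lifting straight up.

```bash
python3 -m crank '[[0,0,0.5,0,0,0,6.5],[0,0,1.5,0,0,0,6.5],[0,0,2,0,0,0,6.5],[0,0,2.5,0,0,0,6.5],[0,0,2.5,0,0,0,6.5],[0,0,2.5,0,0,0,6.5],[0,0,2,0,0,0,6.5],[0,0,1,0,0,0,6.5],[0,0,0,0,0,0,6.5],[0,0,0,0,0,0,6.5]]'
python3 - <<'E'
from h import *
print(get_state()['contact_force'])
w=capture("wrist")
for n,z in (("puller",.085),("puller_grip",.146),("plug_top",.052)):print(n,[(a,onz(w,u,z).round(4)) for a,u in lm(w,n,1)])
E
```

```text
time_s: 23.93
ee_pos: [0.4837, -0.2402, 0.2734]
tcp_rot: [0.0, 0.498, 0.867, 0.0]
contact_force: [0.4, 1.1, -0.2]
gripper_width: 0.0653
grasp_force: 0.0
[ 0.44204401  1.08327574 -0.23385745]
puller [(0.85, array([ 0.4837, -0.238 ,  0.085 ]))]
puller_grip [(0.64, array([ 0.4829, -0.239 ,  0.146 ]))]
plug_top [(0.91, array([ 0.4811, -0.2393,  0.052 ]))]
```

Flange, grip and plug top line up on one vertical, so it is upright. I'm handing in the job.

```bash
python3 -c "
from rig import *
print(finish_job())"
```

```text
the job is handed in; nothing more can be done
None
```

The plug now stands upright in the larger blue tray with the puller locked in it and released. The job was handed in at about 24 s; no verdict came back.

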